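Regrip a rejected controller module and lower it into the recovery bin

TASK

Take the rejected module (red plate on top) out of its spring clip, stand it upright on the blue mat and let go of it there. Then take it again another way, so that the fingers fit into the bin with it, lower it through the steel funnel into the recovery bin and leave it standing crosswise on the bin floor like the earlier reject already in there, never letting it fall more than 25 mm. Leave the good module with the amber lens and the loose parts alone.

Things in the scene. Friction and masses are not known exactly. Their poses are not given: they have to be found in the camera images.
- reject_unit: the rejected module: upright grey box, 66 mm long (x) by 34 mm wide (y) by 50 mm tall, green card and red plate on top, about 160 g. Origin: centre of underside, z up. At the start it stands in one of the clip board's nests; spring leaves cover its long faces to 2 mm above its top, so there it can be gripped only by its end faces, 66 mm apart
- good_unit: the good module, same shape and size, with a round amber lens on top; stands in the other nest; leave it alone
- clip_board: fixed black board 130 mm (x) by 200 mm (y), 10 mm thick, origin at the centre of its underside. Two nests at y = -50 and +50 mm, each a pair of upright steel leaves along x, 56 mm long, 2 mm thick, 38 mm apart inside, rising to 64 mm above the bench; a module stands between them on the board's top with its x along the board's x
- mat: fixed blue mat 130 by 130 mm, 4 mm thick, origin at the centre of its underside
- bin: fixed yellow bin under a steel funnel, origin at centre of underside. Inside: straight trough 190 mm long (x) by 82 mm wide (y), floor 5 mm and wall tops 90 mm above the bench; above, the funnel flares 25 mm outward all round to a 240 by 132 mm mouth at 120 mm. An earlier reject (fixed, same shape) stands crosswise at x = 56 to 90 mm
- bin_space (a point): point on the bin floor at the middle of the free part of the trough (free 75 mm either way along the bin's x); axes as the bin's: x along the trough, y across it. Crosswise, a module held by its ends does not go down: the fingers are wider than the trough
- shell: loose open grey housing shell, 70 by 50 by 35 mm, origin at the underside; bystander
- knob: loose brass knurled knob, 28 mm diameter, 24 mm tall, origin at the underside; bystander
- lens: loose amber lens disc, 44 mm diameter, 7 mm thick, origin at the underside; bystander

How it is judged:
By the outcome, as a careful person would: the job done as asked, in the order asked, and still so for the second after the job is handed in, with the robot touching nothing.
It also fails if it takes over 59 s, if anything falls off the work surface, if the arm or the gripper's body presses on something with over 40 N, if the wrist force passes 120 N, or if a joint passes its speed limit or range.

ROBOT

A 6-joint arm with a two-finger parallel gripper is mounted at the origin on the work surface. World frame = base frame: x ahead of the robot, y to its left, z up, the work surface at z = 0. Lengths are in m, angles in degrees, forces in N, time in s.
With the tool pointing down it reaches from about 0.325 to 0.85 m from the base axis. Payload 15.5 kg.
Tool frame: the origin (TCP) lies at the very end of the fingers, on their centre line; the grasp point (between the pads) lies arm.grip_depth behind it (arm.grip_depth is the distance from the TCP to the grasp point, in m); z points along the fingers, y is the direction in which the jaws open and shut (so a half turn about z gives the same grasp; the last joint's range is limited). The gripper opens to 91 mm and grips with 3 to 60 N. Pads are 32 mm wide; open, the fingers measure 118 mm over their backs; the gripper's body (76 mm by 178 mm) begins 60 mm behind the grasp point.
Start: joints at [60.934, 28.281, 77.091, -0, 74.628, -5.472], TCP at [0.25, 0.573, 0.214] pointing down, gripper open.
Joint ranges: [-166.48, 166.48], [-47.26, 123.95], [12.59, 153.08], [-70.14, 250.14], [6.76, 159.57], [-176.63, 176.63]. Speed limits (degrees/s): [108.29, 108.29, 147.25, 172.46, 172.46, 172.46].

INTERFACE

Orientations are given as a 3x3 rotation matrix whose columns are the frame's x, y, z axes.
In Python, from rig import arm gives the robot as it stands. Calls block until the motion is done:
- arm.move_to(position, orientation): joint-space move of the TCP to a pose.
- arm.move_l(position, orientation=None, feed=0.15): straight line of the TCP; orientation=None keeps the orientation; feed is the mean speed in m/s.
- arm.move_joints(angles): joint-space move.
- arm.grip(opening): finger opening in m; the grip force is fixed at half the most; returns when the fingers have stopped.
- arm.sleep(seconds).
- arm.solve_ik(position, orientation): joint angles nearest the present ones, or None.
- arm.snapshot(name): name is "side" or "top" or "wrist"; returns the picture (384x512x3 uint8, red, green, blue); there is no depth.
- arm.get_calibration(name): a dict with "intrinsics" (3x3 intrinsics, pixels), "k1" (the pictures are not rectified: a ray, as slopes to the right and down, at radius r is drawn at 1 + k1 r^2 times it, then the intrinsics apply), "cam_to_world" (4x4, takes a point from camera to world coordinates). Camera axes: x right, y down, z forward; pixel columns grow to the right and rows downward; lengths in m; the calibration is good to about 2 mm. A picture is of the moment at which its call begins: read the wrist's pose just before it. get_calibration takes no time and is no camera call; for the wrist camera it gives the pose at the moment of the call.
A pose or a line that the arm cannot do raises arm.Unreachable and nothing moves.
- arm.sign_off(): hands the job in, once; it reports no verdict.
Readings, each from a call of its own:
- arm.current_t(): time.
- arm.current_joint_positions(): joint angles.
- arm.current_dq(): joint speeds.
- arm.current_tau(): joint torques, N m.
- arm.current_ee_pos(): TCP position.
- arm.current_tool_rot(): TCP orientation.
- arm.current_force(): force on the tool from outside, world axes, zero at the start.
- arm.current_torque(): the same for the moment, N m.
- arm.current_width(): finger opening in m.
Only numpy, scipy, OpenCV 4.12 (cv2) and the standard library are available. Lean on these libraries where they do the work, as an engineer would, in place of code of your own. Each camera call takes 0.05 s, during which the arm holds its last target. There are 200 camera calls.

## Working session

There is one attempt and no reset: what is moved stays moved. The work goes in short steps, each a Python script; the robot and the scene stay as the last script left them, time stands still between calls to the robot, and variables do not carry over. Pictures are saved under pics/ and viewed, about 8 in all and at most 12, crops included, and the job is handed in when it is done.

```bash
mkdir -p pics; ls
cat > h.py <<'E'
import numpy as np, cv2
from rig import arm
def save(img,n): cv2.imwrite(f'pics/{n}.png',img[:,:,::-1])
def ray(cal,uv):
    K=np.array(cal['intrinsics']);k=cal['k1'];T=np.array(cal['cam_to_world'])
    d=np.linalg.inv(K)@[uv[0],uv[1],1];p=d[:2];s=p.copy()
    for _ in range(30): s=p/(1+k*(s@s))
    return T[:3,3],T[:3,:3]@np.array([s[0],s[1],1])
def onz(cal,uv,z):
    o,d=ray(cal,uv);return o+d*(z-o[2])/d[2]
def proj(cal,P):
    K=np.array(cal['intrinsics']);T=np.array(cal['cam_to_world'])
    c=T[:3,:3].T@(np.array(P)-T[:3,3]);s=c[:2]/c[2];s=s*(1+cal['k1']*(s@s))
    return K[:2,:2]@s+K[:2,2]
def Rdown(yaw):  # jaw (y) axis at angle yaw in world
    a=np.radians(yaw);y=np.array([np.cos(a),np.sin(a),0]);z=np.array([0,0,-1.])
    return np.column_stack([np.cross(y,z),y,z])
E
python3 - <<'E'
from h import *
for n in ['top','side']:
    save(arm.snapshot(n),n+'0'); c=arm.get_calibration(n); print(n,c)
print(arm.grip_depth,arm.current_tool_rot(),arm.current_t())
E
```

```text
pics
top {'intrinsics': array([[466.92289921,   0.        , 255.8461117 ],
       [  0.        , 466.92289921, 194.05829962],
       [  0.        ,   0.        ,   1.        ]]), 'k1': -0.035626268944269464, 'cam_to_world': array([[-1.74764056e-02, -9.86779344e-01,  1.61124494e-01,
         3.70624035e-01],
       [-9.99846752e-01,  1.70829957e-02, -3.82673108e-03,
        -1.78412600e-02],
       [ 1.02365015e-03, -1.61166679e-01, -9.86926671e-01,
         1.14685311e+00],
       [ 0.00000000e+00,  0.00000000e+00,  0.00000000e+00,
         1.00000000e+00]])}
side {'intrinsics': array([[409.28701775,   0.        , 255.22804487],
       [  0.        , 409.28701775, 195.35342225],
       [  0.        ,   0.        ,   1.        ]]), 'k1': 0.01575758512618511, 'cam_to_world': array([[-0.99741451, -0.05834094,  0.04195984,  0.52936692],
       [-0.07124481,  0.72634826, -0.68362445,  0.65080509],
       [ 0.00940584, -0.68484636, -0.72862678,  0.7409415 ],
       [ 0.        ,  0.        ,  0.        ,  1.        ]])}
0.0188 [[-9.16390193e-01  4.00285778e-01 -5.57028098e-04]
 [ 4.00286141e-01  9.16389736e-01 -9.25805361e-04]
 [ 1.39868112e-04 -1.07136958e-03 -9.99999416e-01]] 0.1
```

View pics/top0.png

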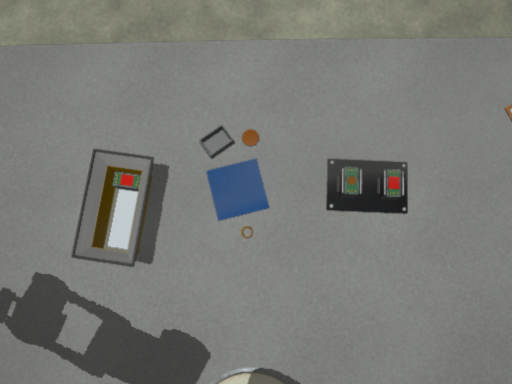

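View pics/side0.png

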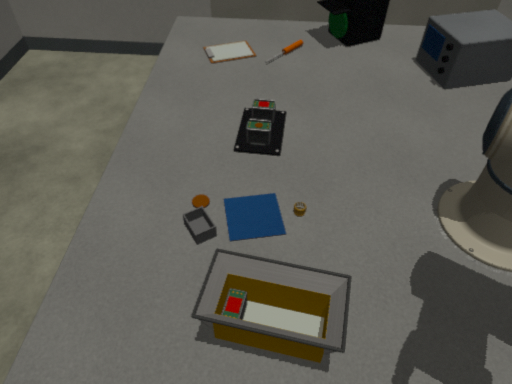

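The top view shows the clip board around (367,186) with the reject at (394,184) and the good unit at (352,181). The mat is at (238,190), and the bin mouth runs from (94,150) to (133,265) with the earlier reject at (126,181). The side view agrees. Next I measure.

```bash
cat >> h.py <<'E'
def quad(cal,mask,z,box):
    m=np.zeros(mask.shape,np.uint8);x0,y0,x1,y1=box;m[y0:y1,x0:x1]=mask[y0:y1,x0:x1]
    cs=cv2.findContours(m,cv2.RETR_EXTERNAL,cv2.CHAIN_APPROX_NONE)[0]
    c=max(cs,key=cv2.contourArea).reshape(-1,2).astype(float)
    P=np.array([onz(cal,p,z)[:2] for p in c])
    (cx,cy),(w,h),a=cv2.minAreaRect((P*1000).astype(np.float32))
    if w<h: w,h,a=h,w,a+90
    return np.array([cx,cy])/1000,w,h,(a+90)%180-90  # long-axis angle
E
python3 - <<'E'
from h import *
im={n:cv2.imread(f'pics/{n}0.png').astype(int) for n in('top','side')}
bx={'top':dict(board=(320,150,415,220),mat=(200,150,275,225),bin=(65,140,165,272),rej=(380,160,408,205),old=(110,168,142,195)),
'side':dict(board=(225,90,295,160),mat=(215,185,295,245),rej=(245,92,285,120),bin=(185,240,360,362),old=(218,285,250,320))}
for n,i in im.items():
    c=arm.get_calibration(n);b,g,r=i[:,:,0],i[:,:,1],i[:,:,2];B=bx[n]
    red=((r>150)&(g<70)&(b<70)).astype(np.uint8)
    print(n,'mat',quad(c,((b>r+50)).astype(np.uint8),.004,B['mat']))
    print('board',quad(c,((i.max(2)<55)).astype(np.uint8),.010,B['board']))
    print('red',quad(c,red,.060,B['rej']),'old',quad(c,red,.055,B['old']))
E
python3 -c "
import cv2
i=cv2.imread('pics/top0.png')
a=cv2.resize(i[140:275,60:170],None,fx=4,fy=4,interpolation=0);b=cv2.resize(i[140:220,320:415],None,fx=3.5,fy=3.5,interpolation=0)
import numpy as np
o=np.zeros((540,780,3),'uint8');o[:a.shape[0],:440]=a;o[:280,445:445+b.shape[1]]=b;cv2.imwrite('pics/crop.png',o)"
```

```text
top mat (array([0.57074292, 0.02403193]), 127.37753295898438, 127.34226989746094, -76.61245536804199)
board (array([ 0.55752142, -0.29659964]), 196.35733032226562, 97.66963958740234, 86.53568267822266)
red (array([ 0.57059192, -0.34964999]), 26.971832275390625, 21.547077178955078, -3.6776275634765625) old (array([0.58882391, 0.28620026]), 28.49178695678711, 24.586153030395508, 80.2403564453125)
side mat (array([0.57208887, 0.02426247]), 127.9345474243164, 126.58321380615234, -76.94422149658203)
board (array([ 0.57421729, -0.2958681 ]), 208.53536987304688, 127.77265930175781, 86.7446517944336)Traceback (most recent call last):
  File "<stdin>", line 10, in <module>
  File "h.py", line 21, in quad
    c=max(cs,key=cv2.contourArea).reshape(-1,2).astype(float)
      ~~~^^^^^^^^^^^^^^^^^^^^^^^^
ValueError: max() iterable argument is empty
```

View pics/crop.png

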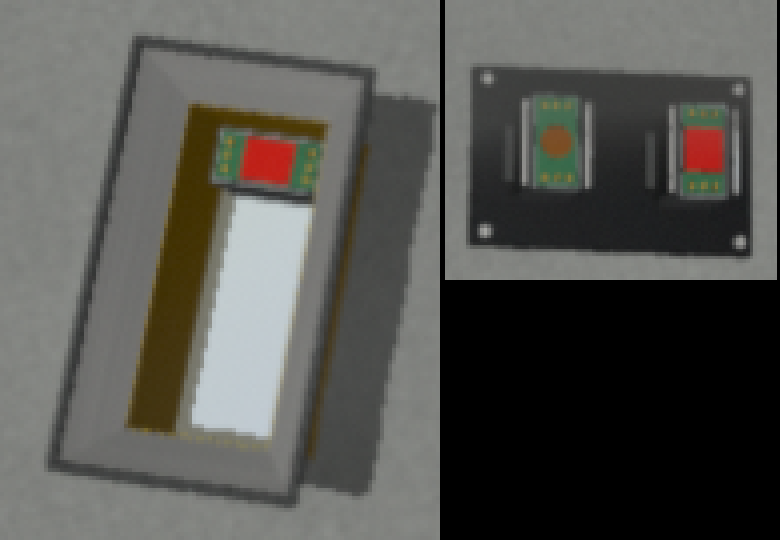

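The crop shows the bin rim corners at full-image pixels (94,149), (153.5,157.5), (133.5,266.5) and (72,257), and the reject's red plate in the right-hand nest. Next I work out the bin pose and take a wrist look over the reject.

```bash
cat >> h.py <<'E'
def best(p,yaw):
    q0=arm.current_joint_positions();o=[]
    for k in(0,180):
        q=arm.solve_ik(p,Rdown(yaw+k))
        if q is not None: o.append((np.abs(np.array(q)-q0).max(),yaw+k,np.round(q,1)))
    return min(o,key=lambda t:t[0])
E
python3 - <<'E'
from h import *
c=arm.get_calibration('top');s=arm.get_calibration('side')
for cal,pts in((c,[(94,149.5),(153.5,157.5),(133.3,266),(72.5,257)]),(s,[(216.5,252),(350,274),(344,348),(194.5,318)])):
    P=np.array([onz(cal,p,.12)[:2] for p in pts]);print(P.round(4).tolist(),P.mean(0).round(4))
    print([round(float(np.linalg.norm(P[i]-P[(i+1)%4])),4) for i in range(4)],[round(float(np.degrees(np.arctan2(*(P[i]-P[(i+1)%4])[::-1]))),1) for i in range(4)])
p=[.5705,-.3495,.24];b=best(p,-3.5);print(b)
arm.move_to(p,Rdown(b[1]))
w=arm.get_calibration('wrist');i=arm.snapshot('wrist');save(i,'w1');np.save('w1.npy',w,allow_pickle=True)
print(w['cam_to_world'].round(3).tolist(),arm.current_t())
g=i.astype(int);m=((g[:,:,0]>140)&(g[:,:,1]<70)&(g[:,:,2]<80)).astype(np.uint8)
print(quad(w,m,.060,(0,0,512,384)))
E
```

```text
[[0.6473, 0.3443], [0.626, 0.2081], [0.384, 0.2481], [0.4054, 0.3826]] [0.5157 0.2958]
[0.1378, 0.2453, 0.1362, 0.2449] [81.1, -9.4, -99.0, 171.0]
[[0.626, 0.2166], [0.3847, 0.2449], [0.4057, 0.3794], [0.6438, 0.3481]] [0.515  0.2972]
[0.2429, 0.1361, 0.2401, 0.1327] [-6.7, -98.9, 172.5, 82.3]
(np.float64(97.535876826974), -3.5, array([-36.6,  30.8,  68.3,  -0. ,  81. , -33.1]))
[[0.998, -0.059, -0.018, 0.576], [-0.061, -0.955, -0.289, -0.267], [-0.0, 0.29, -0.957, 0.41], [0.0, 0.0, 0.0, 1.0]] 3.5583
(array([ 0.57209906, -0.34125006]), 27.875831604003906, 8.622051239013672, -3.5219573974609375)
```

View pics/w1.png

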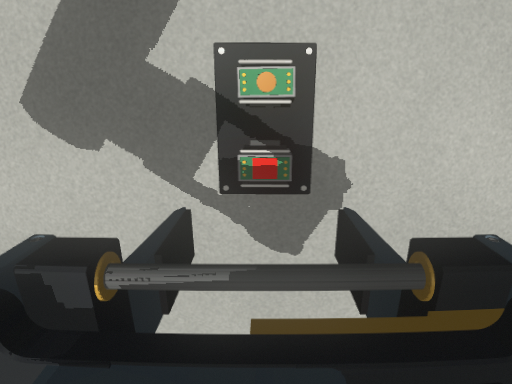

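The wrist view shows the reject's plate centred at about (265,168), half in the arm's shadow, with board screws at (221,51), (309,51), (226,188) and (307,188). I'll use a ratio mask for the plate and the screws for yaw.

Run:
```python
from h import *
w=np.load('w1.npy',allow_pickle=True).item();i=cv2.imread('pics/w1.png').astype(int)
b,g,r=i[:,:,0],i[:,:,1],i[:,:,2]
m=((r>70)&(r>2.5*g)&(r>2.5*b)).astype(np.uint8)
print(quad(w,m,.060,(240,145,290,190)),quad(w,m,.062,(240,145,290,190))[0])
P=np.array([onz(w,p,.010)[:2] for p in[(221.5,51),(309,51),(307,188),(226,188)]]);print(P.round(4).tolist(),P.mean(0))
S=quad(w,(i.max(2)<60).astype(np.uint8),.010,(205,35,325,197));print('board',S)
# module ends: card+frame edges
for p in[(236.5,168),(293.5,168)]: print(onz(w,p,.059))
```

```text
(array([ 0.57160327, -0.34939523]), 28.236438751220703, 24.942537307739258, -3.5219573974609375) [ 0.57162976 -0.34892447]
[[0.5262, -0.2068], [0.636, -0.2136], [0.6293, -0.3937], [0.5147, -0.3867]] [ 0.57656761 -0.30021398]
board (array([ 0.57282794, -0.32802179]), 139.17251586914062, 128.25537109375, 86.4778060913086)
[ 0.53751195 -0.34740151  0.059     ]
[ 0.60689487 -0.35167108  0.059     ]
```

Run:
```python
from h import *
R=arm.current_tool_rot()
x,y=.5715,-.3495
arm.move_l([x,y,.10],Rdown(-3.5),feed=.2)
arm.move_l([x,y,.021],feed=.1)
print(arm.current_force().round(1),arm.current_t())
arm.grip(0.05);print('w',arm.current_width(),arm.current_force().round(1))
f0=arm.current_force()
arm.move_l([x,y,.09],feed=.08);print(arm.current_force().round(1),arm.current_width(),arm.current_ee_pos())
arm.move_l([x,y,.15],feed=.2);print(arm.current_force().round(1),arm.current_width(),arm.current_t())
print(best([.5715,.024,.15],80))
save(arm.snapshot('side'),'s1')
```

```text
[-0.1 -0.6 -0.9] 5.35
w 0.06591701227774081 [-0.   0.6  5.1]
[-0.3  0.2 -1.5] 0.06590657052747823 [ 0.57119584 -0.34930508  0.08945645]
[ 0.5  0.7 -1.5] 0.06604366961890931 7.325
(np.float64(50.52682126886858), 80, array([ -3.6,  28.1,  89.1,  -0. ,  62.8, -83.6]))
```

View pics/s1.png

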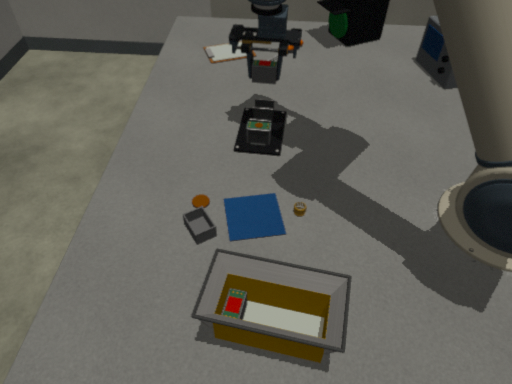

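The side view shows the reject held upright above the board at (265,65) with the good unit undisturbed. The force reads 1.5 N, which matches the module's weight. Now to the mat.

Run:
```python
from h import *
x,y=.5715,.024
arm.move_to([x,y,.15],Rdown(80))
arm.move_l([x,y,.03],feed=.15)
z=.018
arm.move_l([x,y,z],feed=.04)
while z>.0125:
    f=arm.current_force()[2]
    if f>1.5: break
    z-=.001; arm.move_l([x,y,z],feed=.02)
print('contact',z,f,arm.current_t(),arm.current_width())
arm.grip(.088);print(arm.current_width(),arm.current_force().round(1))
arm.move_l([x,y,.14],feed=.15)
w=arm.get_calibration('wrist');i=arm.snapshot('wrist');save(i,'w2');np.save('w2.npy',w,allow_pickle=True)
t=arm.get_calibration('top');j=arm.snapshot('top');save(j,'t2')
for cal,k in((w,i),(t,j)):
    k=k.astype(int);r,g,b=k[:,:,0],k[:,:,1],k[:,:,2];m=((r>70)&(r>2.5*g)&(r>2.5*b)).astype(np.uint8)
    if cal is t: m[:, :165]=0
    try: print(quad(cal,m,.054,(0,0,512,384)))
    except Exception as e: print(e)
print(arm.current_t())
```

```text
contact 0.014999999999999996 5.85044740716077 10.9167 0.065903386189619
0.08820449577985374 [-0.2 -0.5 -0.3]
(array([0.5717373, 0.0237261]), 29.168224334716797, 24.818687438964844, 79.92261505126953)
max() iterable argument is empty
12.5333
```

View pics/w2.png

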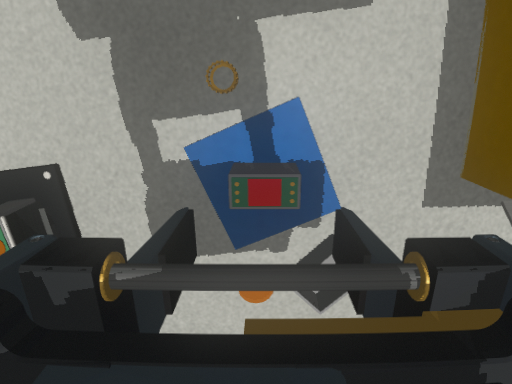

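The wrist view shows the reject standing free on the mat at (265,192). Measured, it is at (0.5717, 0.0237) with yaw 80°, and nothing else was moved. Next I regrip across its long faces and then look at the bin.

Run:
```python
from h import *
x,y=.5717,.0237
b=best([x,y,.14],-10);print(b)
R=Rdown(b[1])
arm.grip(.060);arm.move_to([x,y,.14],R)
arm.move_l([x,y,.06],feed=.2);arm.move_l([x,y,.0252],feed=.08)
print(arm.current_force().round(1))
arm.grip(.02);print('w',arm.current_width(),arm.current_t())
arm.move_l([x,y,.2],feed=.2);print(arm.current_force().round(1),arm.current_width())
# look at bin: camera side dir = horizontal cam-TCP
w=arm.get_calibration('wrist');d=(w['cam_to_world'][:3,3]-arm.current_ee_pos())*[1,1,0];d/=np.linalg.norm(d)
p=np.array([.515,.2965,.30])-.06*d;print(d,p,best(p,b[1]))
arm.move_to(p,R)
arm.sleep(.2)
w=arm.get_calibration('wrist');i=arm.snapshot('wrist');save(i,'w3');np.save('w3.npy',w,allow_pickle=True)
print(arm.current_t(),arm.current_width(),arm.current_force().round(1))
```

```text
(np.float64(89.97037589503283), -10, array([-3.6, 28.8, 89.7, -0. , 61.5,  6.4]))
[ 1.1 -0.8 -0.2]
w 0.03385305890387292 16.25
[-0.2 -0.  -1. ] 0.03391023350395011
[0.18325953 0.98306457 0.        ] [0.50400443 0.23751613 0.3       ] (np.float64(22.6980256028865), -10, array([19.1, 18.5, 79.4, -0. , 82.1, 29.1]))
18.4917 0.033755374966641515 [ 0.3 -1.1 -0.5]
```

View pics/w3.png

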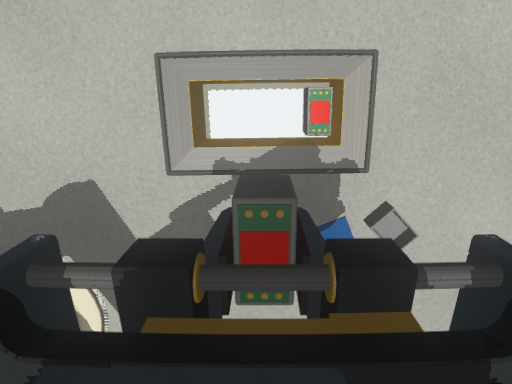

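The wrist view shows the module held in front of the bin. The outer rim corners are near (155,54), (377,50), (369,174) and (166,175), the trough-top edges are at (190,80), (343,79), (341,146) and (191,147), and the earlier reject's plate is at (320,112).

Run:
```python
from h import *
w=np.load('w3.npy',allow_pickle=True).item();i=cv2.imread('pics/w3.png').astype(int);b,g,r=i[:,:,0],i[:,:,1],i[:,:,2]
def rep(n,pts,z):
    P=np.array([onz(w,p,z)[:2] for p in pts]);L=[P[1]-P[0],P[2]-P[3],P[0]-P[3],P[1]-P[2]]
    print(n,P.mean(0).round(4),[round(float(np.linalg.norm(l)),4) for l in L],[round(float(np.degrees(np.arctan2(l[1],l[0]))),1) for l in L])
rep('rim',[(155,54),(377.5,50),(369.5,174),(166.5,175)],.12)
rep('trough',[(189.5,80.5),(343.5,79),(341,146),(191.5,147.5)],.09)
m=((r>70)&(r>2.5*g)&(r>2.5*b)).astype(np.uint8)
o=quad(w,m,.055,(300,90,340,135));print('old',o)
a=np.radians(-9.2);print('bin from old',o[0]-.073*np.array([np.cos(a),np.sin(a)]))
h=quad(w,m,.329,(225,220,305,275));print('held',h, arm.current_ee_pos())
```

```text
rim [0.5188 0.2965] [0.2461, 0.2495, 0.1386, 0.1415] [-9.2, -9.9, 80.2, 81.6]
trough [0.5182 0.2971] [0.1882, 0.1936, 0.0827, 0.0824] [-9.6, -9.6, 77.8, 81.6]
old (array([0.59060901, 0.28559076]), 28.095436096191406, 24.912208557128906, 80.18534088134766)
bin from old [0.51854806 0.29726209]
held (array([0.50572687, 0.24182713]), 25.560230255126953, 18.49234390258789, -10.131172180175781) [0.50436059 0.23656721 0.29945686]
```

The estimates agree: bin centre about (0.5175, 0.2968), yaw −9.6°, with sizes matching the given ones. I place at bin x = −13 mm so the gripper's body clears the funnel end.

Run:
```python
from h import *
x,y=.5047,.2990
R=Rdown(-9.6)
arm.move_l([x,y,.20],R,feed=.2)
arm.sleep(.2);f0=arm.current_force();print(f0.round(1))
z=.10;arm.move_l([x,y,z],feed=.12)
ok=True
while z>.0235:
    z-=.008 if z>.042 else (.004 if z>.031 else .001)
    arm.move_l([x,y,z],feed=.05 if z>.03 else .025)
    f=arm.current_force()-f0
    if np.linalg.norm(f)>3: break
print('stop',z,f.round(1),arm.current_ee_pos(),arm.current_width(),arm.current_t())
save(arm.snapshot('side'),'s3')
```

```text
[ 0.1  0.3 -1.5]
stop 0.02599999999999997 [-1.4 -1.   8.1] [0.50486166 0.29908778 0.02643705] 0.0341310150045194 23.9333
```

View pics/s3.png

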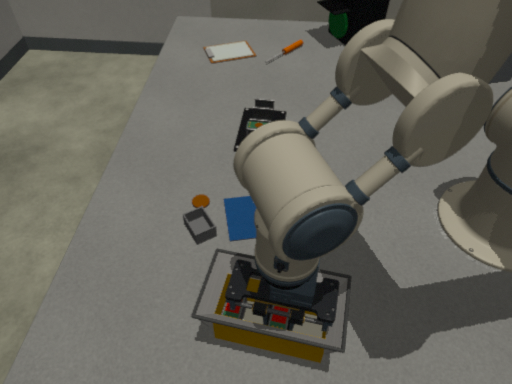

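The module touched down at TCP z = 26 mm, exactly the height expected for the floor. The view shows the gripper inside the funnel and the red plate at (280,317). Release and retreat.

Run:
```python
from h import *
x,y=.5047,.2990
arm.grip(.052);print(arm.current_width(),arm.current_force().round(1))
arm.move_l([x,y,.08],feed=.06);print(arm.current_force().round(1))
arm.move_l([x,y,.22],feed=.15)
a=np.radians(80.4)
arm.move_l([x-.08*np.cos(a),y-.08*np.sin(a),.29],feed=.2)
arm.sleep(.2)
w=arm.get_calibration('wrist');i=arm.snapshot('wrist');save(i,'w4')
k=i.astype(int);r,g,b=k[:,:,0],k[:,:,1],k[:,:,2];m=((r>70)&(r>2.5*g)&(r>2.5*b)).astype(np.uint8);m[215:]=0
n,l,s,c=cv2.connectedComponentsWithStats(m)
for q in range(1,n):
    if s[q,4]>80: print(s[q],quad(w,(l==q).astype(np.uint8),.055,(0,0,512,384)))
print(arm.current_t(),arm.current_force().round(1))
```

```text
0.05210744009283583 [-0.8  0.6 -1.1]
[-0.5 -0.2  0.9]
[256  89  19  22 398] (array([0.50541531, 0.29880731]), 26.827402114868164, 23.75794792175293, 80.32954406738281)
[321  88  20  23 435] (array([0.59049713, 0.28532462]), 28.15639877319336, 25.367916107177734, 80.8453369140625)
27.5333 [ 0.1 -0.1  0.3]
```

View pics/w4.png

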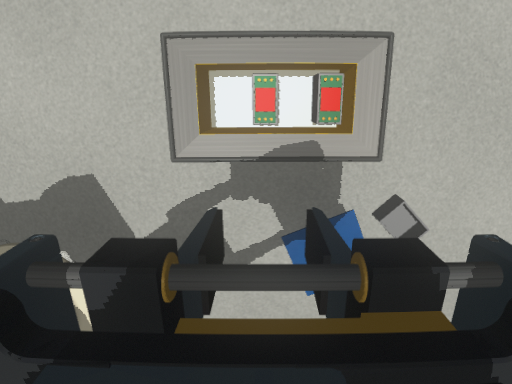

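The final view shows the module at (265,100), standing crosswise and parallel to the earlier reject at (331,100). The gripper is clear of both. Handing in.

```bash
python3 -c "
from rig import arm
arm.sign_off();print(arm.current_t())"
```

```text
the job is handed in; nothing more can be done
the job is handed in; nothing more can be done
```

The rejected module is in the recovery bin, standing crosswise on the floor next to the earlier reject, and I handed the job in at about 27.5 s.

- **Clip to mat:** I gripped the module by its end faces, drew it straight up out of the clip, stood it on the mat and let go.
- **Mat to bin:** I regripped it across its long faces and lowered it through the funnel. It touched the floor at the expected height, so it was set down rather than dropped.
- **Last check:** the wrist picture put its plate at (0.505, 0.299), yaw 80.3° against 80.4° planned. That is about 13 mm along the bin from its centre, towards the free end. The residual wrist force was 0.3 N.
- **Placement offset:** I placed it about 6 mm from the exact middle of the free space, towards the earlier reject, so the gripper's body would clear the funnel end.
- **Other parts:** the shell, lens and knob looked unmoved in the pictures that showed them. I did not measure them or the good module again at the end.
- **Disagreements:** the bin-centre estimates from the three cameras differed by up to 4 mm, which was within the clearance. The red-plate check in the top picture found nothing while the module stood on the mat, and I did not view that picture. That placing was confirmed by the wrist picture only.

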